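# Press a lens barrel into a sprung V-block

### The arm

A 7-joint arm with a two-finger parallel gripper is mounted at the origin on a cart in front of the work surface, level with it; the furniture and walls round the work are solid. World frame = base frame: x ahead of the robot, y to its left, z up, the work surface at z = 0. Lengths are in m, angles in degrees, forces in N, time in s.
With the tool pointing down it reaches from about 0.425 to 0.875 m from the base axis. Payload 4.7 kg.
Tool frame: the origin (TCP) lies on the centre line of the jaws, within the pads' length; the fingertips stand 8 mm ahead of it and the grasp point (between the pads) lies 11 mm behind it; z points along the fingers, y is the direction in which the jaws open and shut (so a half turn about z gives the same grasp; the last joint's range is limited). The gripper opens to 87 mm and grips with 3 to 60 N. Pads are 19 mm wide; open, the fingers measure 117 mm over their backs; the gripper's body (75 mm by 190 mm) begins 51 mm behind the grasp point.
Start: joints at [-71.671, 18.392, -4.016, 83.108, 1.295, 78.541, -3.26], TCP at [0.196, 0.62, 0.231] pointing down, gripper open.
Joint ranges: [-163.93, 163.93], [-17.29, 119.83], [-79.2, 71.16], [3.27, 140.29], [-89.18, 269.18], [5.43, 117.66], [-154.24, 154.24]. Speed limits (degrees/s): [147.25, 147.25, 180, 180, 180, 180, 180].

### API

Orientations are given as [roll, pitch, yaw] about the fixed x, y, z axes, in that order (R = Rz(yaw) Ry(pitch) Rx(roll)).
In Python, from cell import env gives the robot as it stands. The module is installed in compiled form; this text tells all that it offers.
- The arm moves only by the tool move_arm, never from a script. Its argument "steps" is a list of rows, each a list of 2 entries, a list of its own where there are three numbers: the shift along the tool's x, y, z in m, then the turn about the tool's z in rad. A call has 1 to 20 rows; each row is the pose to reach, as a shift and turn from the pose commanded when the call began, along the tool's axes at that moment; what a row does not reach only later rows make up. A row lasts 1/8 s, in which the tool goes at most 62.5 mm and 10.7 degrees, less where a joint would pass 70% of its speed; a pose out of reach is approached as far as the arm can. A call with a gripper value outside its range is refused whole. "hand" is the closure, from -1 (fully open) to 1 (shut), set as the call begins (left out, the last holds). The fingers move at their own pace and stop on an object; "squeeze" is the grip in N (left out, the last holds). Time passes only in rows, so rows that repeat a pose let the fingers close. It gives the time, the measured TCP pose, the force and the opening at its end, in the units of the state.
- env.get_obs(): the state, without advancing time (a new reading comes with each control period).
- env.read_camera(name): name is "side" or "top"; returns (picture, depth): 480x640x3 uint8, red, green, blue; 480x640 float32, m along the optical axis (not along the pixel's ray), 0 where there is no reading.
- env.calibration(name): a dict with "intrinsics" (3x3 intrinsics, pixels), "position" and "orientation" of the camera in the world. Camera axes: x right, y up, looking along -z (the intrinsics and any distortion apply to the point x, -y, -z); pixel columns grow to the right and rows downward; lengths in m; the calibration is good to about 2 mm. A picture is of the moment at which its call begins. calibration takes no time and is no camera call.
- env.sign_off(): hands the job in, once; it reports no verdict.
Trained networks look in the newest picture that a camera, given by its name, has taken for a name from the list of things; names that differ only in an ending like _2 or _b are one class to them, and where a whole thing is asked for, a point or a joint stands for the part that bears it (a point fixed in the world has none). Each returns a list of dicts, best first, with "conf" (0 to 1); they miss things now and then, are a little off and sometimes report something else, mostly with a low value. They report only what shows in the picture. A call takes as long as a camera call. They do not tell look-alikes from the thing itself.
- env.cut_out(camera, query): "region" (480x640 bool, what is visible of it) and "uv" ([column, row] in pixels, amid what is visible of it).
The state is a dict: "time_s": time; "qpos": joint angles; "joint_velocities": joint speeds; "effort": joint torques, N m; "tool_pos": TCP position; "tool_rot": TCP orientation; "force": force on the tool from outside, world axes, zero at the start; "wrist_torque": the same for the moment, N m; "grip_width": finger opening in m.
Only numpy, scipy, OpenCV 4.12 (cv2) and the standard library are available. Lean on these libraries where they do the work, as an engineer would, in place of code of your own. Each camera call takes 0.05 s, during which the arm holds its last target. There are 200 camera calls.

### The job

Lift the grey lens barrel out of the open aluminium mould and lay it lengthwise in the groove of the V-block on the press stand, centred along the block and resting on both sloping faces. Then push the barrel down so that the sprung V-block sinks about one centimetre, and finish while you are still holding it pressed down like that. Do not drop the barrel on the worktop, and leave the other things where they are.

Things in the scene. Friction and masses are not known exactly. Their poses are not given: they have to be found in the camera images.
- barrel_center (a point): Centre of the lens barrel: a plain grey cylinder, 28 mm in diameter and 100 mm long, glass at both ends, both ends alike, about 0.12 kg. At the start it lies level in the mould's cavity with its upper half showing. Its x axis runs along the cylinder.
- barrel: The same lens barrel; the origin is again its centre, x along the cylinder.
- mould: Open lower half of an aluminium mould, fixed to the worktop, 128 mm (its x) by 72 mm (its y), 34 mm high; origin at the centre of its underside, z up. A half-round cavity along its x holds the barrel, whose axis is level with the mould's flat top; 1.5 mm play at each end. Guide pins 6 mm high stand at the corners (x +-55, y +-27 mm).
- mould_channel (a point): Middle of the mould's cross channel, on its floor, 8 mm above the worktop. The channel is 48 mm wide (the mould's x from -24 to +24 mm), 26 mm deep and open at both y sides, so that fingers can reach down both sides of the barrel's middle.
- stand: Press stand fixed to the worktop: grey base 116 mm (its x) by 84 mm (its y), origin at the centre of its underside, z up. Above it a sprung carriage carries a steel V-block whose V groove runs along the stand's x axis.
- seat (a point): Where the centre of a correctly seated barrel comes to lie; 61.8 mm above the worktop with the carriage up, sinks with it. x along the groove, z up. The V-block is 88 mm long (x), 48 wide (y), a 90 degree V, its top edges 2.8 mm below this point. The middle (x -24 to +24 mm) is cut away as a cross channel open at both sides for fingers; its floor is 23.8 mm below this point.
- carriage (a joint): How far the sprung carriage is pressed down, m: 0 at the top, 0.018 at the bottom stop. With the barrel in the V, a push of about 5 N starts it and each further mm takes 0.6 N more (about 11 N at 10 mm); springs back when let go.
- v_left: The half of the V-block on the stand's +y side, with one sloping face (cut in two by the channel); its origin is at the centre of the carriage's underside, 30 mm above the worktop when up.
- v_right: The half of the V-block on the stand's -y side, likewise; same origin.
- rubber_bung: Bystander, to be left alone: red rubber bung, 33 mm across, 28 high; origin at the centre of its underside.
- boss_head: Bystander, to be left alone: dark cast boss head (clamp), 30x69x28 mm; origin at the centre of its underside.
- reagent_jar: Bystander, to be left alone: jar with red cap, 57 mm across, 92 high; origin at the centre of its underside.
- bottle_orange_band: Bystander, to be left alone: white bottle with an orange band, 66 mm across, 140 high; origin at the centre of its underside.
- measuring_cylinder: Bystander, to be left alone: clear measuring cylinder, 70 mm foot, 241 high; origin at the centre of its underside.
Not all that is in view belongs to the job. What is shaped like the barrel but orange or purple is not meant.

How it is judged:
By the outcome, as a careful person would: the job done as asked, in the order asked, and still so for the second after the job is handed in, while the arm keeps its last pose, push and grip.
It also fails if it takes over 61 s, if anything falls off the work surface, if the arm or the gripper's body presses on something with over 40 N, if the wrist force passes 120 N, or if a joint passes its speed limit or range.

## Working session

There is one attempt and no reset: what is moved stays moved. The work goes in short steps, Python scripts to look and compute and a tool call to move; the robot and the scene stay as the last step left them, time stands still between calls to the robot, and variables do not carry over. Pictures are saved under pics/ and viewed, about 8 in all and at most 12, crops included, and the job is handed in when it is done.

Besides the shell and the picture viewer there is one more tool, called after "Call:" as name([rows], argument=value, ...), one row to a line, values as JSON. move_arm: Moves the arm, as the interface text tells. Its arguments: {"type":"object","properties":{"steps":{"type":"array"},"hand":{"type":"number"},"squeeze":{"type":"number"}},"required":["steps"]}

```bash
mkdir -p pics; cat > h.py <<'E'
import numpy as np, cv2
from scipy.spatial.transform import Rotation as R
from cell import env
def cal(n):
    c=env.calibration(n); o=np.array(c["orientation"],float)
    M=o if o.shape==(3,3) else R.from_euler('xyz',o,degrees=True).as_matrix()
    return np.array(c["intrinsics"]),np.array(c["position"]),M,c
def pts(n,depth,mask):
    K,p,M,_=cal(n); v,u=np.nonzero(mask&(depth>0)); d=depth[v,u]
    P=np.c_[(u-K[0,2])/K[0,0]*d,-(v-K[1,2])/K[1,1]*d,-d]
    return P@M.T+p,u,v
def px(n,P):
    K,p,M,_=cal(n); q=(np.atleast_2d(P)-p)@M
    return np.c_[K[0,0]*q[:,0]/-q[:,2]+K[0,2],K[1,1]*-q[:,1]/-q[:,2]+K[1,2]]
def save(n,img): cv2.imwrite('pics/'+n+'.png',img[:,:,::-1])
E
python3 - <<'E'
from h import *
s=env.get_obs(); print(s['tool_pos'],s['tool_rot'],s['time_s'],s['grip_width'])
for n in('top','side'):
    c=env.calibration(n);print(c)
    I,D=env.read_camera(n); save(n+'0',I); np.savez(n+'0',I=I,D=D)
    for q in('barrel','mould','stand','v_left','v_right','barrel_center','seat','mould_channel'):
        for r in env.cut_out(n,q)[:3]:
            P,u,v=pts(n,D,r['region']); print(n,q,round(r['conf'],2),np.round(r['uv']),len(u),np.round(np.median(P,0),3) if len(u) else '')
E
```

```text
[0.19556357 0.61932609 0.22946699] [-1.79891692e+02  3.83928024e-03  1.62480297e+02] 0.0 0.08700420001272324
{'intrinsics': array([[571.66480102,   0.        , 323.31002093],
       [  0.        , 571.66480102, 240.70628781],
       [  0.        ,   0.        ,   1.        ]]), 'position': array([ 0.27929297, -0.10104207,  1.14382228]), 'orientation': array([ 13.20063124,   0.29360927, -95.53310028])}
top barrel 0.97 [242. 267.] 757 [0.503 0.045 0.043]
top barrel 0.92 [323. 345.] 713 [ 0.331 -0.103  0.024]
top barrel 0.78 [244. 353.] 743 [0.335 0.058 0.024]
top mould 0.74 [249. 270.] 1715 [0.506 0.039 0.031]
top stand 0.79 [428. 254.] 2344 [ 0.492 -0.326  0.037]
top v_left 0.56 [428. 236.] 276 [ 0.526 -0.325  0.052]
top v_right 0.78 [439. 261.] 305 [ 0.473 -0.342  0.051]
top barrel_center 0.87 [324. 346.] 766 [ 0.331 -0.103  0.024]
top barrel_center 0.84 [243. 355.] 745 [0.337 0.059 0.024]
top barrel_center 0.83 [238. 268.] 730 [0.503 0.046 0.043]
top seat 0.97 [431. 250.] 1947 [ 0.497 -0.332  0.038]
top seat 0.72 [424. 260.] 326 [ 0.487 -0.321  0.05 ]
top mould_channel 0.64 [246. 26
[... 303 characters left out ...]
77, -9.8694236 ])}
side barrel 0.79 [208. 276.] 1060 [ 0.332 -0.109  0.023]
side barrel 0.75 [205. 200.] 909 [0.336 0.053 0.022]
side barrel 0.63 [296. 184.] 828 [0.503 0.04  0.043]
side mould 0.67 [303. 200.] 2017 [0.505 0.025 0.027]
side stand 0.89 [330. 396.] 4960 [ 0.496 -0.342  0.037]
side v_left 0.98 [320. 376.] 647 [ 0.481 -0.319  0.051]
side v_right 0.9 [347. 393.] 544 [ 0.51  -0.345  0.052]
side barrel_center 0.96 [207. 200.] 900 [0.335 0.053 0.022]
side barrel_center 0.75 [298. 186.] 823 [0.503 0.04  0.043]
side barrel_center 0.64 [209. 276.] 1034 [ 0.332 -0.109  0.023]
side seat 0.7 [334. 389.] 3741 [ 0.497 -0.337  0.038]
side mould_channel 0.6 [299. 200.] 1883 [0.503 0.023 0.027]
```

View pics/top0.png

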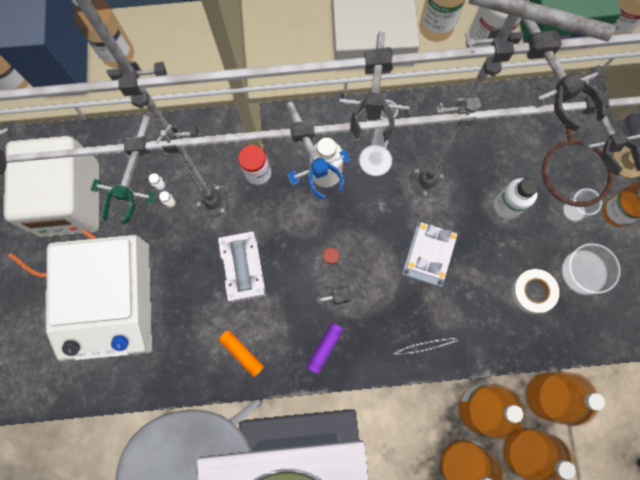

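View pics/side0.png

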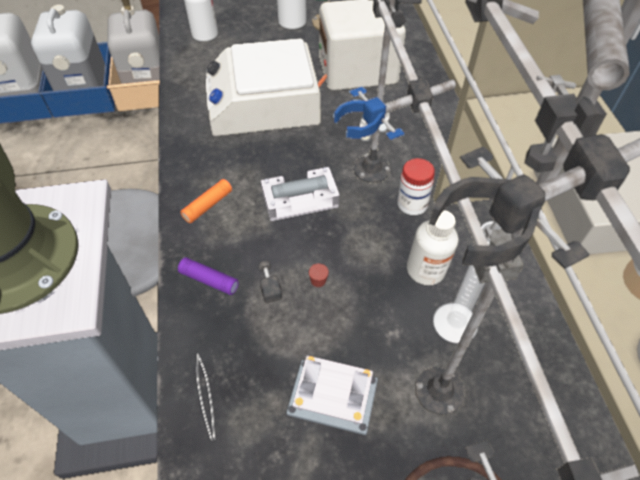

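The candidates are the grey cylinder at top (242,267) / side (298,185), the orange one at top (242,353) and the purple one at (326,348). I choose the grey one in the mould. The stand is at top (431,253) / side (333,392). Next I'll check a close crop and get the poses.

```bash
python3 - <<'E'
from h import *
crops=[]
def rect(P):
    (c,(w,h),a)=cv2.minAreaRect(P[:,:2].astype(np.float32)*1000)
    if h>w: w,h,a=h,w,a-90
    return np.round([c[0],c[1],w,h,a],1)
def inl(P):
    m=np.median(P,0);return P[(np.abs(P-m)[:,:2].max(1)<.09)]
for n in('top','side'):
    f=np.load(n+'0.npz');I,D=f['I'],f['D']
    P,u,v=pts(n,D,D>0); A=np.full((480,640,3),9.);A[v,u]=P
    tab=(A[...,0]>.4)&(A[...,0]<.6)&(np.abs(A[...,2])<.008)
    print(n,'table z',np.median(A[tab][:,2]))
    for nm,cx,cy,z0,z1 in(('barrel',.505,.042,.037,.055),('mould',.505,.035,.02,.055),('mouldtop',.505,.035,.029,.036),('stand',.49,-.33,.015,.07),('vtop',.49,-.33,.054,.07),('base',.49,-.33,.012,.032)):
        m=(np.hypot(A[...,0]-cx,A[...,1]-cy)<.085)&(A[...,2]>z0)&(A[...,2]<z1)
        m=cv2.morphologyEx(m.astype(np.uint8),cv2.MORPH_OPEN,np.ones((2,2)))>0
        Q=A[m]; print(nm,len(Q),rect(Q),np.round(Q.mean(0),4),np.round(np.percentile(Q[:,2],[5,50,95]),4))
    hi=A[(A[...,2]>.15)&(A[...,2]<1)&(A[...,0]>.2)&(A[...,0]<.75)&(np.abs(A[...,1])<.55)]
    print('overhead', len(hi), np.round(np.percentile(hi,[0,5,50],axis=0),3))
    for c in ((.505,.035,.03),(.49,-.33,.05)):
        x,y=px(n,c)[0].astype(int);x=min(max(x,50),590);y=min(max(y,50),430)
        crops.append(cv2.resize(I[y-50:y+50,x-50:x+50],(390,300) if 0 else (300,300),interpolation=cv2.INTER_CUBIC))
save('crop1',np.vstack([np.hstack(crops[:2]),np.hstack(crops[2:])]))
E
```

```text
top table z -0.001318308484703934
barrel 645 [ 4751.5  4493.2 12386.9    97.3    46.2] [0.5557 0.1009 0.0983] [0.0344 0.0435 0.0481]
mould 1848 [ 4752.9  4474.2 12412.2   136.8    46.2] [0.5335 0.0784 0.0688] [0.0178 0.0339 0.0467]
mouldtop 856 [ 4753.   4474.3 12411.9   133.7    46.2] [0.5218 0.0663 0.0528] [0.0249 0.0323 0.0369]
stand 1878 [ 4709.   4332.3 12680.    126.3    48. ] [ 0.5626 -0.2588  0.1111] [0.0313 0.0379 0.0576]
vtop 201 [ 4718.4  4335.3 12663.1   103.     47.9] [ 0.5803 -0.2427  0.1431] [0.0376 0.0564 0.0606]<stdin>:17: RuntimeWarning: Mean of empty slice.
  ret = um.true_divide(
Traceback (most recent call last):
IndexError: index -1 is out of bounds for axis 0 with size 0
```

```bash
python3 - <<'E'
from h import *
crops=[]
def rect(P):
    (c,(w,h),a)=cv2.minAreaRect(P[:,:2].astype(np.float32)*1000)
    if h>w: w,h,a=h,w,a-90
    return np.round([c[0],c[1],w,h,a],1)
for n in('top','side'):
    f=np.load(n+'0.npz');I,D=f['I'],f['D']
    P,u,v=pts(n,D,D>0); A=np.full((480,640,3),9.);A[v,u]=P
    for nm,cx,cy,z0,z1 in(('barrel',.505,.042,.037,.055),('mould',.505,.035,.018,.055),('mouldtop',.505,.035,.028,.036),('stand',.49,-.33,.015,.07),('vtop',.49,-.33,.054,.07),('base',.49,-.33,.012,.034)):
        m=(np.hypot(A[...,0]-cx,A[...,1]-cy)<.085)&(A[...,2]>z0)&(A[...,2]<z1)
        m&=cv2.morphologyEx(m.astype(np.uint8),cv2.MORPH_OPEN,np.ones((3,3)))>0
        Q=A[m]
        if len(Q)>5: print(n,nm,len(Q),rect(Q),np.round(Q.mean(0),4),np.round(np.percentile(Q[:,2],[5,50,95]),4))
    hi=A[(A[...,2]>.2)&(A[...,2]<1)&(A[...,0]>.2)&(A[...,0]<.75)&(np.abs(A[...,1])<.55)]
    print('overhead', len(hi), np.round(np.percentile(hi,[0,5,50],axis=0),3))
    for c in ((.505,.035,.03),(.49,-.33,.05)):
        x,y=px(n,c)[0].astype(int);x=min(max(x,50),590);y=min(max(y,50),430)
        crops.append(cv2.resize(I[y-50:y+50,x-50:x+50],(300,300),interpolation=cv2.INTER_CUBIC))
save('crop1',np.vstack([np.hstack(crops[:2]),np.hstack(crops[2:])]))
E
```

```text
top barrel 622 [506.   47.2 100.   25.5   6. ] [0.5048 0.0467 0.0436] [0.0388 0.0437 0.0481]
top mould 1859 [505.9  47.  128.5  72.3   5.6] [0.5033 0.0461 0.036 ] [0.028  0.0341 0.0466]
top mouldtop 818 [505.9  47.  128.3  72.1   5.7] [0.5039 0.0466 0.0322] [0.0291 0.0323 0.0352]
top stand 1876 [ 498.3 -333.    99.8   76.2  -23.8] [ 0.4966 -0.3314  0.0411] [0.0336 0.038  0.0575]
top vtop 158 [ 497.5 -332.8   88.2   48.2  -24.3] [ 0.493  -0.3338  0.0576] [0.0548 0.0575 0.0607]
overhead 30889 [[ 0.507 -0.55   0.2  ]
 [ 0.549 -0.503  0.281]
 [ 0.637 -0.182  0.52 ]]
side barrel 628 [505.7  45.3 123.5  42.   17.5] [0.5049 0.0432 0.0434] [0.0382 0.0439 0.0472]
side mould 1965 [504.9  46.2 128.9  74.6   5.3] [0.5037 0.0393 0.0355] [0.0239 0.0338 0.0462]
side mouldtop 932 [504.8  46.5 128.6  73.    5.7] [0.5034 0.0415 0.0327] [0.0301 0.0328 0.0351]
side stand 3720 [ 497.  -332.5   98.1   77.5  -23.9] [ 0.496  -0.3366  0.0414] [0.035  0.0379 0.0578]
side vtop 433 [ 496.9 -332.9   87.8   49.4  -23.9] [ 0.496  -0.3338  0.0574] [0.0546 0.0575 0.0598]
overhead 42719 [[ 0.527 -0.55   0.2  ]
 [ 0.554 -0.513  0.242]
 [ 0.635 -0.388  0.517]]
```

View pics/crop1.png

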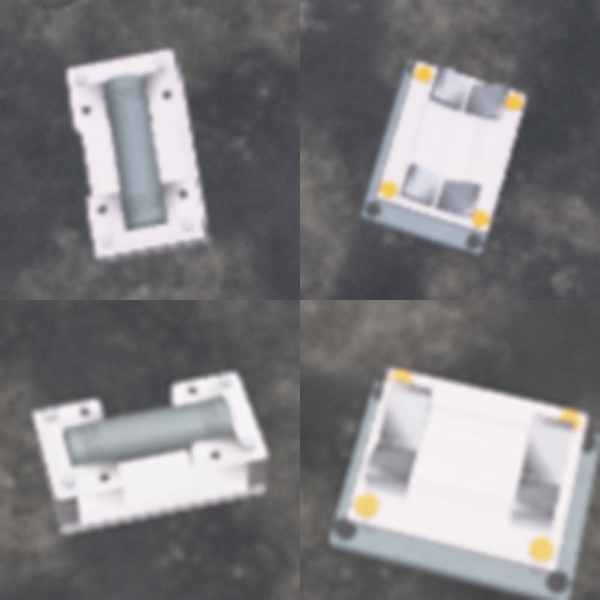

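```bash
python3 - <<'E'
from h import *
A=[]
for n in('top','side'):
    f=np.load(n+'0.npz');D=f['D'];P,u,v=pts(n,D,D>0);A.append(P)
A=np.vstack(A)
print('max z by x(row) / y(col) cells 0.1')
ys=np.arange(.6,-.5,-.1);print('      ',np.round(ys,1))
for x in np.arange(.15,.75,.05):
    print(round(x,2),[round(float(q[:,2].max()),2) if len(q:=A[(np.abs(A[:,0]-x)<.025)&(np.abs(A[:,1]-y)<.05)&(A[:,2]<1.05)]) else None for y in ys])
for nm,c in(('mould',(.505,.047)),('stand',(.497,-.333))):
    q=A[(np.abs(A[:,0]-c[0])<.13)&(np.abs(A[:,1]-c[1])<.15)&(A[:,2]>.08)]
    if len(q): print(nm,len(q),np.round(q.min(0),3),np.round(q.max(0),3))
E
```

```text
max z by x(row) / y(col) cells 0.1
       [ 0.6  0.5  0.4  0.3  0.2  0.1  0.  -0.1 -0.2 -0.3 -0.4]
0.15 [-0.75, -0.75, -0.3, -0.31, 0.0, 0.0, 0.01, 0.01, 0.0, -0.75, -0.75]
0.2 [-0.75, -0.75, -0.31, -0.3, -0.31, -0.31, -0.75, -0.75, -0.74, -0.75, -0.75]
0.25 [0.0, 0.01, 0.0, 0.0, 0.01, 0.0, 0.01, 0.0, 0.0, 0.0, 0.01]
0.3 [0.09, 0.01, 0.0, 0.01, 0.01, 0.03, 0.03, 0.03, 0.01, 0.01, 0.01]
0.35 [0.1, 0.01, 0.09, 0.08, 0.06, 0.03, 0.03, 0.03, 0.0, 0.01, 0.01]
0.4 [0.09, 0.01, 0.11, 0.11, 0.11, 0.03, 0.0, 0.03, 0.03, 0.01, 0.01]
0.45 [0.0, 0.01, 0.11, 0.11, 0.11, 0.05, 0.05, 0.03, 0.03, 0.06, 0.04]
0.5 [0.0, 0.0, 0.11, 0.11, 0.35, 0.05, 0.05, 0.03, 0.56, 0.06, 0.06]
0.55 [0.08, 0.01, 0.11, 0.52, 0.53, 0.34, 0.05, 0.55, 0.57, 0.06, 0.54]
0.6 [0.07, 0.14, 0.14, 0.53, 0.53, 0.01, 0.01, 0.55, 0.56, 0.63, 0.63]
0.65 [0.06, 0.14, 0.14, 0.53, 0.53, 0.67, 0.53, 0.53, 0.54, 0.63, 0.63]
0.7 [None, 0.14, 0.14, 0.14, 0.05, 0.35, 0.1, 0.35, 0.51, 0.24, 0.53]
mould 2900 [ 0.521 -0.103  0.323] [0.635 0.197 0.534]
stand 15816 [ 0.522 -0.483  0.081] [ 0.627 -0.183  0.629]
```

```bash
python3 - <<'E'
from h import *
for n in('top','side'):
    f=np.load(n+'0.npz');D=f['D'];A,u,v=pts(n,D,D>0)
    for y in np.arange(-.45,.45,.05):
        k=(A[:,0]>.3)&(A[:,0]<.62)&(abs(A[:,1]-y)<.025)&(A[:,2]>.13)
        q=A[k]
        if len(q)>3:
            print(n,round(y,2),len(q),'minx',q[:,0].min().round(3),'z',np.percentile(q[:,2],[0,10,50,100]).round(2),'px',np.median(u[k]),np.median(v[k]),'z at x<.56',q[q[:,0]<.56][:,2].min().round(2) if (q[:,0]<.56).any() else '')
E
```

```text
top -0.45 707 minx 0.538 z [0.51 0.52 0.53 0.63] px 596.0 90.0 z at x<.56 0.52
top -0.4 2252 minx 0.528 z [0.51 0.52 0.54 0.63] px 569.0 73.0 z at x<.56 0.52
top -0.35 497 minx 0.564 z [0.52 0.62 0.62 0.63] px 546.0 17.0 z at x<.56 
top -0.25 89 minx 0.554 z [0.54 0.54 0.54 0.55] px 413.0 107.0 z at x<.56 0.54
top -0.2 1027 minx 0.522 z [0.53 0.54 0.55 0.57] px 380.0 107.0 z at x<.56 0.53
top -0.15 919 minx 0.53 z [0.33 0.34 0.54 0.57] px 343.0 127.0 z at x<.56 0.33
top -0.1 623 minx 0.53 z [0.33 0.34 0.34 0.36] px 313.0 172.0 z at x<.56 0.33
top -0.05 9 minx 0.566 z [0.33 0.34 0.34 0.34] px 289.0 175.0 z at x<.56 
top 0.15 707 minx 0.521 z [0.33 0.34 0.34 0.35] px 129.0 194.0 z at x<.56 0.33
top 0.2 424 minx 0.53 z [0.32 0.34 0.34 0.35] px 107.0 194.0 z at x<.56 0.33
top 0.25 333 minx 0.54 z [0.51 0.52 0.52 0.53] px 5.0 134.0 z at x<.56 0.51
top 0.35 112 minx 0.609 z [0.13 0.13 0.14 0.14] px 60.5 212.0 z at x<.56 
top 0.4 147 minx 0.61 z [0.13 0.13 0.14 0.14] px 37.0 215.0 z at x<.56 
side -0.45 3756 minx 0.537 z [0.51 0.52 0.53 0.63] px 524.0 241.0 z at x<.56 0.52
side -0.4 6854 minx 0.527 z [0.51 0.52 0.54 0.63] px 558.0 162.0 z at x<.56 0.52
side -0.35 128 minx 0.562 z [0.52 0.53 0.53 0.62] px 485.0 148.0 z at x<.56 
side -0.25 96 minx 0.553 z [0.54 0.54 0.54 0.55] px 409.0 1.0 z at x<.56 0.54
side -0.15 858 minx 0.539 z [0.33 0.34 0.34 0.36] px 373.0 127.5 z at x<.56 0.33
side -0.1 897 minx 0.529 z [0.33 0.34 0.34 0.36] px 362.0 105.0 z at x<.56 0.33
side -0.05 8 minx 0.568 z [0.34 0.34 0.34 0.34] px 360.0 87.5 z at x<.56 
side 0.15 16 minx 0.547 z [0.34 0.34 0.34 0.34] px 321.5 0.0 z at x<.56 0.34
side 0.35 80 minx 0.609 z [0.13 0.13 0.14 0.14] px 330.0 33.0 z at x<.56 
side 0.4 85 minx 0.61 z [0.13 0.13 0.14 0.14] px 326.0 20.0 z at x<.56
```

```bash
cat >> h.py <<'E'
def plan(*wps):
    """wps: (x,y,z,yaw) -> shift/turn in tool axes from the current pose"""
    s=env.get_obs(); Rm=R.from_euler('xyz',s['tool_rot'],degrees=True)
    print('t',round(s['time_s'],2),'pos',np.round(s['tool_pos'],4),'rot',np.round(s['tool_rot'],2),'F',np.round(s['force'],1),'w',round(s['grip_width'],4))
    for x,y,z,yaw in wps:
        d=Rm.inv().apply(np.array([x,y,z])-s['tool_pos'])
        t=(s['tool_rot'][2]-yaw+180)%360-180
        print(np.round(d,4),'turn',np.round(np.radians(t),4))
E
python3 -c "
from h import *
plan((.42,.15,.2,185.65),(.45,.06,.17,185.65),(.5055,.047,.12,185.65))"
```

```text
t 0.9 pos [0.1957 0.6198 0.2306] rot [180.     0.   162.48] F [ 0.3 -0.8 -0.3] w 0.0872
[-0.3553 -0.3805  0.0306] turn -0.4045
[-0.411  -0.4573  0.0606] turn -0.4045
[-0.4679 -0.453   0.1106] turn -0.4045
```

Call:
move_arm([
  [[-0.03,-0.032,0.003],-0.04],
  [[-0.06,-0.064,0.006],-0.08],
  [[-0.09,-0.096,0.009],-0.12],
  [[-0.12,-0.128,0.012],-0.16],
  [[-0.15,-0.16,0.015],-0.2],
  [[-0.18,-0.192,0.017],-0.24],
  [[-0.21,-0.225,0.02],-0.28],
  [[-0.24,-0.257,0.022],-0.32],
  [[-0.27,-0.289,0.024],-0.36],
  [[-0.3,-0.321,0.026],-0.4045],
  [[-0.33,-0.353,0.028],-0.4045],
  [[-0.355,-0.38,0.03],-0.4045],
  [[-0.375,-0.41,0.04],-0.4045],
  [[-0.395,-0.435,0.05],-0.4045],
  [[-0.411,-0.457,0.06],-0.4045],
  [[-0.43,-0.456,0.077],-0.4045],
  [[-0.45,-0.455,0.095],-0.4045],
  [[-0.468,-0.453,0.1106],-0.4045],
  [[-0.468,-0.453,0.1106],-0.4045],
], hand=-1)

```text
time_s: 3.28
tool_pos: [0.5055, 0.0464, 0.119]
tool_rot: [-179.9, -0.1, -174.4]
force: [0.2, 0.3, 0.1]
grip_width: 0.0873
```

```bash
python3 - <<'E'
from h import *
o=[]
for n in('top','side'):
    I,D=env.read_camera(n); x,y=px(n,(.5055,.047,.07))[0].astype(int);x=max(x,80);y=max(y,80)
    o.append(cv2.resize(I[y-80:y+80,x-80:x+80],(400,400)))
save('above',np.hstack(o))
plan((.5055,.047,.07,185.65),(.5055,.047,.023,185.65))
E
```

```text
t 3.38 pos [0.5053 0.0471 0.1202] rot [ 1.8000e+02 -3.0000e-02 -1.7434e+02] F [-0.1 -0.1  0.4] w 0.0871
[-0.0002 -0.0001  0.0502] turn 0.0001
[-0.0002 -0.0001  0.0972] turn 0.0001
```

View pics/above.png

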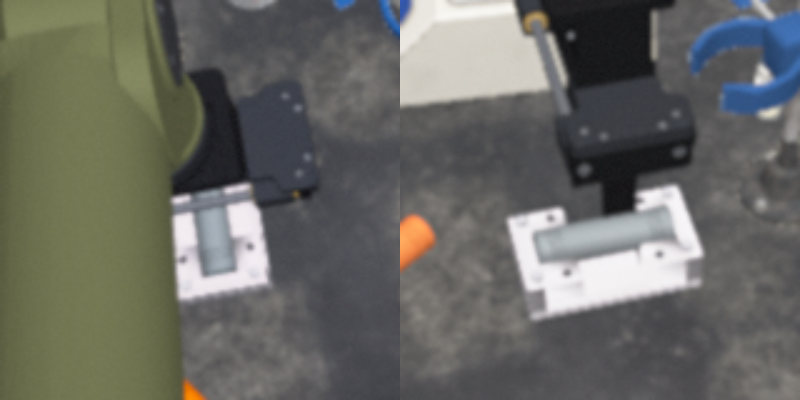

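The side crop shows a finger at (617,190), above the middle of the barrel and the mould channel. The blue clamp is clear of the gripper. I'll descend.

Call:
move_arm([
  [[0,0,0.015],0],
  [[0,0,0.03],0],
  [[0,0,0.045],0],
  [[0,0,0.055],0],
  [[0,0,0.065],0],
  [[0,0,0.075],0],
  [[0,0,0.083],0],
  [[0,0,0.09],0],
  [[0,0,0.097],0],
  [[0,0,0.097],0],
])

```text
time_s: 4.62
tool_pos: [0.5053, 0.0469, 0.0224]
tool_rot: [-180.0, -0.0, -174.3]
force: [0.2, 0.1, -0.1]
grip_width: 0.0872
```

Call:
move_arm([
  [[0,0,0],0],
  [[0,0,0],0],
  [[0,0,0],0],
  [[0,0,0],0],
  [[0,0,0],0],
  [[0,0,0],0],
  [[0,0,0],0],
  [[0,0,0],0],
], hand=1, squeeze=35)

```text
time_s: 5.62
tool_pos: [0.5056, 0.0474, 0.023]
tool_rot: [180.0, 0.0, -174.3]
force: [-0.7, 0.6, 0.6]
grip_width: 0.0277
```

Call:
move_arm([
  [[0,0,-0.01],0],
  [[0,0,-0.025],0],
  [[0,0,-0.045],0],
  [[0,0,-0.065],0],
  [[0,0,-0.085],0],
  [[0,0,-0.097],0],
  [[0,0,-0.097],0],
])

```text
time_s: 6.5
tool_pos: [0.5064, 0.0471, 0.1212]
tool_rot: [180.0, 0.1, -174.3]
force: [-0.5, -0.1, -1.0]
grip_width: 0.0272
```

```bash
python3 - <<'E'
from h import *
plan((.445,.0,.12,185.65),(.445,-.2,.12,156),(.497,-.333,.12,156))
I,D=env.read_camera('side'); x,y=px('side',(.5055,.047,.1))[0].astype(int)
save('lift',cv2.resize(I[y-80:y+80,x-80:x+80],(400,400)))
E
```

```text
t 6.5 pos [0.5064 0.0471 0.1212] rot [ 1.7996e+02  1.4000e-01 -1.7435e+02] F [-0.5 -0.1 -1. ] w 0.0272
[ 0.0658 -0.0408  0.001 ] turn 0.0
[ 0.0855 -0.2398  0.0008] turn 0.5175
[ 0.0468 -0.3773  0.0008] turn 0.5175
```

View pics/lift.png

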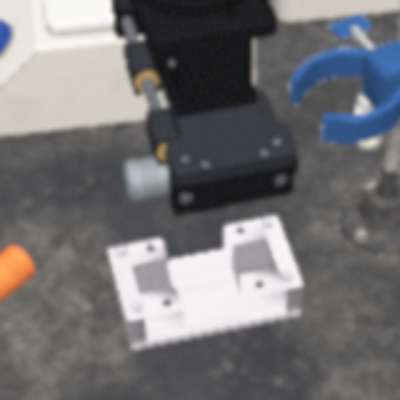

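The mould is empty. The barrel is in the gripper, its end showing at (147,178), with about 1 N of weight on the wrist. I'll travel clear of the blue clamp.

Call:
move_arm([
  [[0.022,-0.014,0],0],
  [[0.044,-0.027,0],0],
  [[0.066,-0.041,0],0],
  [[0.068,-0.071,0],0.06],
  [[0.071,-0.101,0],0.12],
  [[0.074,-0.131,0],0.18],
  [[0.077,-0.161,0],0.25],
  [[0.08,-0.191,0],0.32],
  [[0.083,-0.216,0],0.39],
  [[0.085,-0.24,0],0.46],
  [[0.077,-0.265,0],0.5175],
  [[0.069,-0.292,0],0.5175],
  [[0.061,-0.32,0],0.5175],
  [[0.054,-0.35,0],0.5175],
  [[0.049,-0.37,0],0.5175],
  [[0.047,-0.377,0],0.5175],
  [[0.047,-0.377,0],0.5175],
])

```text
time_s: 8.68
tool_pos: [0.4958, -0.3329, 0.1196]
tool_rot: [-180.0, -0.0, 155.9]
force: [-0.9, 0.4, -0.9]
grip_width: 0.0271
```

```bash
python3 - <<'E'
from h import *
o=[]
plan((.497,-.333,.07,156),(.497,-.333,.0508,156))
for n in('top','side'):
    I,D=env.read_camera(n); np.savez(n+'1',I=I,D=D); x,y=px(n,(.497,-.333,.09))[0].astype(int);y=min(y,400)
    o.append(cv2.resize(I[y-80:y+80,x-80:x+80],(400,400)))
    for r in env.cut_out(n,'barrel')[:3]:
        P,u,v=pts(n,D,r['region']);print(n,round(r['conf'],2),r['uv'],len(P),np.round(np.median(P,0),3))
save('overV',np.hstack(o))
E
```

```text
t 8.68 pos [ 0.4958 -0.3329  0.1196] rot [-1.8000e+02 -5.0000e-02  1.5595e+02] F [-0.9  0.4 -0.9] w 0.0271
[-0.0011  0.0004  0.0496] turn -0.0009
[-0.0012  0.0004  0.0688] turn -0.0009
top 0.85 [243.8, 352.3] 761 [0.336 0.058 0.024]
side 0.92 [206.1, 275.1] 960 [ 0.333 -0.109  0.024]
side 0.85 [203.0, 201.0] 850 [0.335 0.053 0.023]
side 0.8 [363.3, 365.7] 266 [ 0.533 -0.353  0.141]
```

View pics/overV.png

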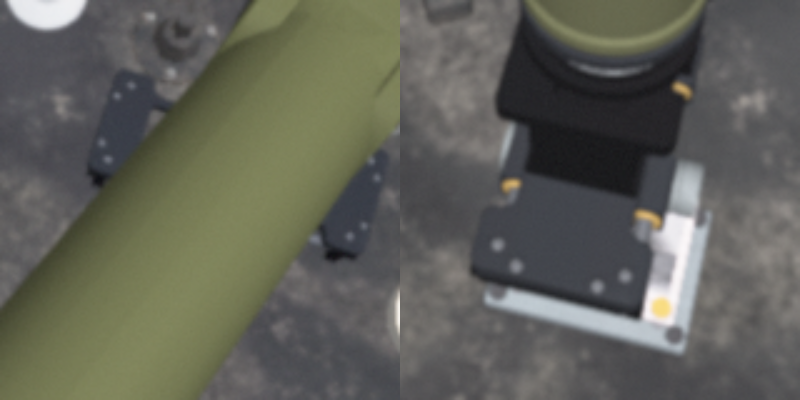

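```bash
python3 - <<'E'
from h import *
f=np.load('side1.npz');D=f['D'];A,u,v=pts('side',D,D>0)
a=np.radians(-24.05);d=np.array([np.cos(a),np.sin(a)]);nn=np.array([-d[1],d[0]])
q=A-[.497,-.333,0];s=q[:,:2]@d;l=q[:,:2]@nn
k=(s>.02)&(s<.07)&(abs(l)<.03)&(A[:,2]>.1)&(A[:,2]<.16)
print(k.sum())
for b in np.arange(.02,.06,.004):
    m=k&(abs(s-b)<.002)
    if m.sum()>3: print(round(b,3),m.sum(),'zmax',np.percentile(A[m,2],[50,95,100]).round(4),'l',np.percentile(l[m],[0,50,100]).round(4),'l at top',np.median(l[m][A[m,2]>np.percentile(A[m,2],80)]).round(4))
k&=abs(l)<.012
print('smax',np.sort(s[k])[-15:].round(4))
E
```

```text
240
0.036 57 zmax [0.1404 0.144  0.1454] l [-0.0128 -0.005   0.0128] l at top -0.0009
0.04 71 zmax [0.1404 0.1441 0.1444] l [-0.0127 -0.0041  0.0139] l at top 0.002
0.044 75 zmax [0.141  0.1437 0.1449] l [-0.0133 -0.0048  0.0131] l at top 0.002
0.048 37 zmax [0.1408 0.144  0.1448] l [-0.0136 -0.0041  0.0122] l at top 0.0009
smax [0.0472 0.0473 0.0473 0.0474 0.0474 0.0475 0.0476 0.0476 0.0477 0.0478
 0.0478 0.0479 0.0479 0.048  0.0482]
```

The barrel is level, on the groove axis and centred to about 1 mm. I'll lower it to just above the V.

Call:
move_arm([
  [[-0.001,0.0004,0.01],0],
  [[-0.001,0.0004,0.022],0],
  [[-0.001,0.0004,0.034],0],
  [[-0.001,0.0004,0.044],0],
  [[-0.001,0.0004,0.052],0],
  [[-0.001,0.0004,0.058],0],
  [[-0.001,0.0004,0.062],0],
  [[-0.001,0.0004,0.064],0],
  [[-0.001,0.0004,0.066],0],
  [[-0.001,0.0004,0.067],0],
  [[-0.001,0.0004,0.068],0],
  [[-0.001,0.0004,0.0688],0],
  [[-0.001,0.0004,0.0688],0],
  [[-0.001,0.0004,0.0688],0],
])

```text
time_s: 10.62
tool_pos: [0.4972, -0.3329, 0.0514]
tool_rot: [180.0, 0.0, 156.0]
force: [-0.4, 0.6, 1.6]
grip_width: 0.0273
```

Call:
move_arm([
  [[0,0,0.001],0],
  [[0,0,0.002],0],
  [[0,0,0.003],0],
  [[0,0,0.003],0],
  [[0,0,0.003],0],
  [[0,0,0.003],0],
], squeeze=50)

```text
time_s: 11.38
tool_pos: [0.4972, -0.3329, 0.0489]
tool_rot: [180.0, 0.0, 156.0]
force: [-2.5, 2.9, 6.3]
grip_width: 0.0269
```

```bash
python3 - <<'E'
from h import *
for i in range(3):
    env.read_camera('side'); s=env.get_obs(); Rm=R.from_euler('xyz',s['tool_rot'],degrees=True)
    print(s['tool_pos'].round(4),'F tool',Rm.inv().apply(s['force']).round(2),'T tool',Rm.inv().apply(s['wrist_torque']).round(2))
E
```

```text
[ 0.4972 -0.3329  0.0489] F tool [ 3.15  1.06 -7.01] T tool [-0.19  0.58 -0.06]
[ 0.4973 -0.3329  0.0489] F tool [ 2.89  1.28 -6.2 ] T tool [-0.19  0.59 -0.05]
[ 0.4972 -0.3329  0.0489] F tool [ 2.37  0.4  -7.18] T tool [-0.18  0.56 -0.11]
```

Call:
move_arm([
  [[0,0,0.001],0],
  [[0,0,0.002],0],
  [[0,0,0.003],0],
  [[0,0,0.004],0],
  [[0,0,0.005],0],
  [[0,0,0.006],0],
  [[0,0,0.007],0],
  [[0,0,0.008],0],
  [[0,0,0.008],0],
  [[0,0,0.008],0],
  [[0,0,0.008],0],
  [[0,0,0.008],0],
])

```text
time_s: 13.02
tool_pos: [0.4973, -0.3329, 0.0415]
tool_rot: [179.9, 0.0, 156.0]
force: [-3.7, 2.7, 10.7]
grip_width: 0.0271
```

```bash
cat > chk.py <<'E'
from h import *
fs=[]
for i in range(3):
    I,D=env.read_camera('side'); s=env.get_obs(); Rm=R.from_euler('xyz',s['tool_rot'],degrees=True)
    print(s['tool_pos'].round(4),'F tool',Rm.inv().apply(s['force']).round(2),'w',round(s['grip_width'],4))
a=np.radians(-24.05);d=np.array([np.cos(a),np.sin(a)]);nn=np.array([-d[1],d[0]])
D0=np.load('side0.npz')['D']
def prof(D):
    A,u,v=pts('side',D,D>0);q=A-[.497,-.333,0]
    return A,q[:,:2]@d,q[:,:2]@nn
for nm,DD in(('before',D0),('now',D)):
    A,s,l=prof(DD)
    g=lambda s0,s1,l0,l1,z0,z1:(lambda m:(m.sum(),np.median(A[m,2]).round(4) if m.any() else None))((s>s0)&(s<s1)&(l>l0)&(l<l1)&(A[:,2]>z0)&(A[:,2]<z1))
    print(nm,'plate end',g(.034,.046,-.042,-.028,.02,.045),'V top right',g(.03,.042,-.0235,-.016,.03,.07),'V top left',g(.03,.042,.016,.0235,.03,.07),'base',g(-.03,.03,-.042,-.03,0,.05))
    m=(s>.03)&(s<.07)&(abs(l)<.012)&(A[:,2]>.055)&(A[:,2]<.09)
    if m.sum()>5: print(' barrel top',np.percentile(A[m,2],[50,90,97]).round(4),'smax',np.sort(s[m])[-8:].round(4),'l top',np.median(l[m][A[m,2]>np.percentile(A[m,2],80)]).round(4))
I0=np.load('side0.npz')['I'];x,y=px('side',(.51,-.34,.05))[0].astype(int);y=min(y,410)
save('press%d'%(env.get_obs()['time_s']*100),cv2.resize(I[y-70:y+70,x-70:x+70],(560,560),interpolation=cv2.INTER_CUBIC))
E
python3 chk.py; ls pics
```

```text
[ 0.4973 -0.3329  0.0415] F tool [  4.64   1.41 -11.79] w 0.0269
[ 0.4973 -0.3329  0.0415] F tool [  5.16   1.72 -10.79] w 0.0267
[ 0.4973 -0.3329  0.0415] F tool [  5.     1.79 -11.34] w 0.027
before plate end (np.int64(79), np.float64(0.0382)) V top right (np.int64(73), np.float64(0.0572)) V top left (np.int64(47), np.float64(0.0579)) base (np.int64(701), np.float64(0.0104))
now plate end (np.int64(82), np.float64(0.0295)) V top right (np.int64(42), np.float64(0.0462)) V top left (np.int64(26), np.float64(0.0482)) base (np.int64(0), None)
 barrel top [0.0631 0.0658 0.0668] smax [0.049  0.0491 0.0492 0.0493 0.0494 0.0494 0.0495 0.0496] l top -0.0015
above.png
crop1.png
lift.png
overV.png
press1317.png
side0.png
top0.png
```

Call:
move_arm([
  [[0,0,0.0005],0],
  [[0,0,0.0005],0],
  [[0,0,0.0005],0],
  [[0,0,0.0005],0],
  [[0,0,0.0005],0],
  [[0,0,0.0005],0],
])

```text
time_s: 13.92
tool_pos: [0.4973, -0.3329, 0.0411]
tool_rot: [179.9, 0.0, 156.0]
force: [-4.2, 4.0, 11.7]
grip_width: 0.0268
```

```bash
python3 chk.py; ls pics|grep press
```

```text
[ 0.4973 -0.3329  0.041 ] F tool [  4.37   1.11 -11.27] w 0.0268
[ 0.4973 -0.3329  0.041 ] F tool [  3.94   1.5  -11.28] w 0.0272
[ 0.4973 -0.3329  0.041 ] F tool [  4.69   1.2  -11.09] w 0.0269
before plate end (np.int64(79), np.float64(0.0382)) V top right (np.int64(73), np.float64(0.0572)) V top left (np.int64(47), np.float64(0.0579)) base (np.int64(701), np.float64(0.0104))
now plate end (np.int64(84), np.float64(0.0287)) V top right (np.int64(40), np.float64(0.0463)) V top left (np.int64(27), np.float64(0.0478)) base (np.int64(0), None)
 barrel top [0.0624 0.065  0.0657] smax [0.049  0.0491 0.0492 0.0493 0.0494 0.0494 0.0495 0.0496] l top 0.001
press1317.png
press1407.png
```

View pics/press1317.png

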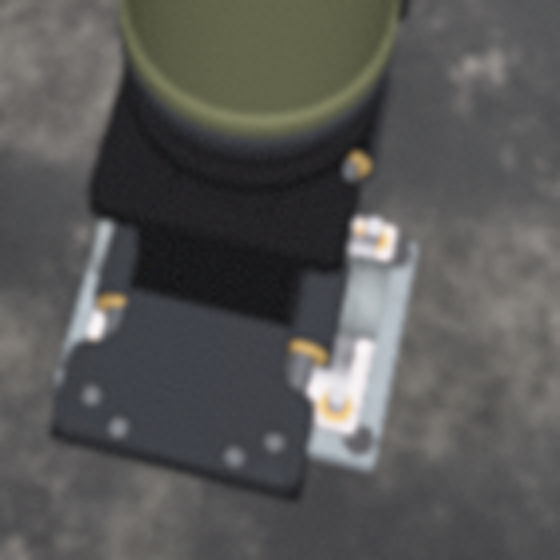

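The barrel lies in the groove at (365,300), and the plate has sunk about 9.5–10 mm. Handing in.

```bash
python3 -c "
from h import *
print(env.sign_off()); s=env.get_obs(); print(s['time_s'],s['tool_pos'],s['force'])"
```

```text
the job is handed in; nothing more can be done
None
the job is handed in; nothing more can be done
```

I lifted the grey barrel out of the mould, laid it lengthwise in the V-groove and pressed it down. I handed the job in at about 14 s, still gripping (50 N set) and pressing.

**Last checks:**
- **Sink:** the carriage is down about 9.5–10 mm, judged by the plate height in the camera (38.2 to 28.7 mm) and the tool height. The V tops read 10–11 mm. The vertical push of about 11 N fits the spring figure for 10 mm.
- **Centring:** the visible barrel end is about 49.5 mm from the seat, against 50 mm when centred. The barrel is within about 1 mm of the groove axis.
- **Seating:** the side force across the groove was only about 1–2 N, which suggests contact on both faces. Only one end of the barrel was in view, so I could not see this directly.

**One unexplained reading:** a steady force of about 4–5 N along the groove while pressed. I put it down to friction holding against arm flex; the tool and barrel did not move while it lasted.

I saw no contact with the bystanders, though I took no final picture of them.

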